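# Refit the dimmer knob of the photo light console

## Task

The dimmer knob has come off the sloping light console on the finds-photography table. Pick it up, match the flat in its bore to the flat of the D-shaped shaft and push it on until it snaps fully home against the black disc. Then turn the fitted knob clockwise so that its pointer lines up with the long mark at the top of the scale, let go, and leave the tumbler, phone and bowl where they stand.

Things in the scene. Friction and masses are not known exactly. Their poses are not given: they have to be found in the camera images.
- knob: Black pointer knob, loose, 100 g, 36 mm high, on the table, bore down. Origin: centre of its underside, on the bore axis; z: out of its top; x: the way it points (nose 24 mm from the axis, white line on top). Round skirt 44 mm across, 6 mm high, below a grip bar. It fits the shaft one way only: nose on the side of the shaft's flat, within about 10 degrees; beyond that it jams or stays out.
- knob_grip (a point): Centre of the knob's grip bar, on the axis 21 mm above the underside; axes as the knob's. The bar runs along x, from 6 to 36 mm above the underside, 23 mm wide (y), sides flat and parallel from x = -16 to +14 mm, then narrowing to the nose.
- knob_bore (a point): Mouth of the knob's D-bore, on the axis in the underside; axes as the knob's. 26 mm deep, 12.8 mm across the round; its flat is on the nose (+x) side, 2.9 mm from the axis. Mouth chamfered 2 mm on the round, 0.6 mm on the flat.
- dial_seat (a point): Point on the dial's axis on the upper face of its black disc, where the knob's underside rests when fully home. z: along the shaft, square out of the sloping panel; x: towards the shaft's flat and the white index line (23 to 31 mm from the axis); it turns with the dial. The disc is 64 mm across and 3 mm thick.
- shaft_tip (a point): End of the steel D-shaft, on its axis, 22 mm above the disc; axes as dial_seat. Diameter 12 mm, flat 2.5 mm from the axis on the +x side. Sprung balls in its sides, 11 mm above the disc, resist the knob from 6 mm to go (about 6 N), then with 4 mm to go snap behind a lip, draw it home and hold it.
- dial (a joint): Angle of the dial (disc and shaft), rad, growing clockwise as seen facing the panel; 0: the index line and the shaft's flat are at the long mark; stops at -1.4 and +1.4. It starts somewhere anticlockwise of the long mark (negative). Stiff (0.08 N m); stays where it is left. A fitted knob has up to 10 degrees of play on it.
- panel: Aluminium face of the fixed grey light console, 142 mm up the slope by 160 mm wide, facing the robot and up, its normal 35 degrees from vertical. Origin: where the dial's axis meets the face, 78 mm above the table, 3 mm under the disc's upper face; z: normal out of the face; x: straight up the slope, along the long black mark (39 to 63 mm from the axis); short marks every 0.2 rad beside it.
- console: The fixed grey wedge-shaped console. Origin: on the table, straight below the panel's origin; x: horizontal, to its back. 170 mm wide, 33 mm high in front, 119 mm at the back; it reaches from 64 mm before to 88 mm behind its origin.
- tumbler: Empty glass tumbler, 68 mm across the rim and 110 mm high, standing on the table on the other side of the console from the knob. Origin: centre of its underside. A bystander.
- phone: Phone lying flat, 75 x 150 x 9 mm, its long side along its y. Origin: centre of its underside. A bystander.
- bowl: Small terracotta bowl, 100 mm across and 50 mm high. Origin: centre of its underside. A bystander.
Not all that is in view belongs to the job. Of the things shaped like the console, the grey one is meant.

How it is judged:
By the outcome, as a careful person would: the job done as asked, in the order asked, and still so for the second after the job is handed in, with the robot touching nothing.
It also fails if it takes over 58 s, if anything falls off the work surface, if the arm or the gripper's body presses on something with over 40 N, if the wrist force passes 120 N, or if a joint passes its speed limit or range.

## Robot

A 6-joint arm with a two-finger parallel gripper is mounted at the origin on the work surface. World frame = base frame: x ahead of the robot, y to its left, z up, the work surface at z = 0. Lengths are in m, angles in rad, forces in N, time in s.
With the tool pointing down it reaches from about 0.325 to 0.75 m from the base axis. Payload 7.6 kg.
Tool frame: the origin (TCP) lies midway between the tips of the shut fingers; the grasp point (between the pads) lies 19 mm behind it (robot.grip_depth is the distance from the TCP to the grasp point, in m); z points along the fingers, y is the line along which they close (so a half turn about z gives the same grasp; the last joint's range is limited). The gripper opens to 85 mm and grips with 20 to 120 N. Pads are 22 mm wide; open, the fingers measure 114 mm over their backs; the gripper's body (76 mm by 85 mm) begins 54 mm behind the grasp point. The pads swing forward as they close: fully open they stand 13 mm farther back than shut.
Start: joints at [1.106, 0.052, 1.401, -0, 1.689, -0.07], TCP at [0.202, 0.485, 0.231] pointing down, gripper open.
Joint ranges: [-2.9, 2.9], [-0.91, 2.17], [0.12, 2.37], [-1.06, 4.2], [0.26, 2.73], [-2.93, 2.93]. Speed limits (rad/s): [2.57, 2.57, 3.01, 3.14, 3.14, 3.14].

## Interface

Orientations are given as a rotation vector (axis times angle).
In Python, from rig import status, snapshot, get_calibration, finish_job, spotter, robot gives the robot as it stands.
- The arm moves only by the tool send_rows, never from a script. Its argument "motion" is a list of rows, each an object of numbers: "x", "y", "z": the shift along the tool's x, y, z in mm; "ax", "ay", "az": the turn, a rotation vector about the tool's x, y, z in degrees; "claw": the closure, from 0 (fully open) to 1 (shut). In form: [{"x": .., "y": .., "z": .., "ax": .., "ay": .., "az": .., "claw": ..}, ...]. A call has 1 to 20 rows; each row is the pose to reach, as a shift and turn from the pose commanded when the call began, along the tool's axes at that moment; what a row does not reach only later rows make up. A row lasts 1/8 s, in which the tool goes at most 62.5 mm and 10.7 degrees, less where a joint would pass 70% of its speed; a pose out of reach is approached as far as the arm can. A call with a gripper value outside its range is refused whole. The fingers move at their own pace and stop on an object; "squeeze" is the grip in N (left out, the last holds). Time passes only in rows, so rows that repeat a pose let the fingers close. It gives the time, the measured TCP pose, the force, the opening and the grip force at its end, in the units of the state.
- status.observe(): the state, without advancing time (a new reading comes with each control period).
- snapshot(name): name is "scene" or "top" or "wrist"; returns the picture (480x640x3 uint8, red, green, blue); there is no depth.
- get_calibration(name): a dict with "fx", "fy", "cx", "cy" (pixels), "dist" ([k1, k2, p1, p2, k3] as OpenCV has them; the pictures are not rectified), "rvec" (rotation vector, rad) and "tvec" (3), from world to camera coordinates, as OpenCV has them; the wrist camera has in their place "mount" (4x4, takes a point from camera to tool coordinates, whose origin is the TCP and whose axes are the flange's). Camera axes: x right, y down, z forward; pixel columns grow to the right and rows downward; lengths in m; the calibration is good to about 2 mm. A picture is of the moment at which its call begins: read the wrist's pose just before it. get_calibration takes no time and is no camera call.
- finish_job(): hands the job in; it is judged then, once.
Trained networks look in the newest picture that a camera, given by its name, has taken for a name from the list of things; names that differ only in an ending like _2 or _b are one class to them, and where a whole thing is asked for, a point or a joint stands for the part that bears it (a point fixed in the world has none). Each returns a list of dicts, best first, with "p" (0 to 1); they miss things now and then, are a little off and sometimes report something else, mostly with a low value. They report only what shows in the picture. A call takes as long as a camera call. They do not tell look-alikes from the thing itself.
- spotter.silhouettes(target, camera): "mask" (480x640 bool, what is visible of it) and "box" ([left, top, width, height] in pixels, round what is visible of it).
The state is a dict: "t": time; "joint_positions": joint angles; "joint_velocities": joint speeds; "effort": joint torques, N m; "tcp_pos": TCP position; "eef_rot": TCP orientation; "ft_force": force on the tool from outside, world axes, zero at the start; "ft_torque": the same for the moment, N m; "grip_width": finger opening in m; "grasp_force": force on a finger pad.
Only numpy, scipy, OpenCV 4.12 (cv2) and the standard library are available. Lean on these libraries where they do the work, as an engineer would, in place of code of your own. Each camera call takes 0.05 s, during which the arm holds its last target. There are 200 camera calls.

## Working session

There is one attempt and no reset: what is moved stays moved. The work goes in short steps, Python scripts to look and compute and a tool call to move; the robot and the scene stay as the last step left them, time stands still between calls to the robot, and variables do not carry over. Pictures are saved under pics/ and viewed, at most 10 in all, crops included, and the job is handed in when it is done.

Besides the shell and the picture viewer there is one more tool, called after "Emit:" as name([rows], argument=value, ...), one row to a line, values as JSON. send_rows: Moves the arm, as the interface text tells. Its arguments: {"type":"object","properties":{"motion":{"type":"array"},"squeeze":{"type":"number"}},"required":["motion"]}

```bash
mkdir -p pics; ls; python3 - <<'E'
from rig import status, snapshot, get_calibration, spotter
import cv2, numpy as np
s=status.observe(); print(s)
for c in ("scene","top","wrist"):
    im=snapshot(c); cv2.imwrite(f"pics/{c}0.png",im[:,:,::-1])
    k=get_calibration(c); print(c,k)
    for t in ("knob","console","dial"):
        for r in spotter.silhouettes(t,c)[:3]:
            m=r["mask"]; v,u=np.nonzero(m); print(c,t,round(r["p"],2),r["box"],m.sum(),u.mean(),v.mean())
E
```

```text
pics
{'t': 0.0, 'joint_positions': array([ 1.10570589e+00,  5.28395820e-02,  1.40172402e+00, -3.66908307e-06,
        1.68858018e+00, -7.02849554e-02]), 'joint_velocities': array([1.81750222e-03, 1.60613215e-03, 5.85545932e-04, 9.04255277e-05,
       6.91808839e-07, 8.58459345e-04]), 'effort': array([ 1.00677091e-03, -3.81663072e+01, -3.60187769e+01,  1.11977915e-04,
        6.15425044e-03, -1.77940393e-05]), 'tcp_pos': array([0.20177011, 0.48436011, 0.2304713 ]), 'eef_rot': array([-6.16059849e-01, -3.08018076e+00,  2.35093902e-03]), 'ft_force': array([-0.91273071,  0.14047203, -0.32786233]), 'ft_torque': array([0.00173739, 0.00241981, 0.05836049]), 'grasp_force': 0.0, 'grip_width': 0.08522559939072055}
scene {'fx': 594.5427574844952, 'fy': 594.5427574844952, 'cx': 320.57004585248666, 'cy': 241.05519070550838, 'dist': array([-0.03110018,  0.        ,  0.        ,  0.        ,  0.        ]), 'rvec': array([ 0.94484069,  2.34033584, -1.19438835]), 'tvec': array([ 0.33289596, -0.16292899,  1.5912103 ])}
scene knob 0.93 [399.1, 309.8, 25.2, 30.5] 489 409.48261758691206 325.50306748466255
[... 1242 characters left out ...]
 dial 0.59 [131.1, 160.1, 27.8, 18.8] 531 145.939736346516 170.85687382297553
wrist {'fx': 357.1758732198469, 'fy': 357.1758732198469, 'cx': 322.28191937651485, 'cy': 238.9755110465528, 'dist': array([0.00493723, 0.        , 0.        , 0.        , 0.        ]), 'mount': array([[-3.93357886e-05, -9.49567142e-01, -3.13563776e-01,
         8.28106141e-02],
       [ 9.99999606e-01,  2.40828489e-04, -8.54749858e-04,
         4.24179323e-04],
       [ 8.87157470e-04, -3.13563686e-01,  9.49566758e-01,
        -1.42388739e-01],
       [ 0.00000000e+00,  0.00000000e+00,  0.00000000e+00,
         1.00000000e+00]])}
wrist console 0.77 [0.0, 362.0, 137.0, 118.0] 2624 60.85670731707317 420.0110518292683
```

```bash
python3 - <<'E'
import cv2,numpy as np
a=cv2.imread("pics/top0.png");b=cv2.imread("pics/scene0.png")
c=cv2.resize(a[110:380,80:440],(800,600),interpolation=cv2.INTER_CUBIC)
cv2.imwrite("pics/topc.png",c)
cv2.imwrite("pics/scenec.png",cv2.resize(b[170:480,180:580],(774,600),interpolation=cv2.INTER_CUBIC))
E
```

```text
(no output)
```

View pics/topc.png

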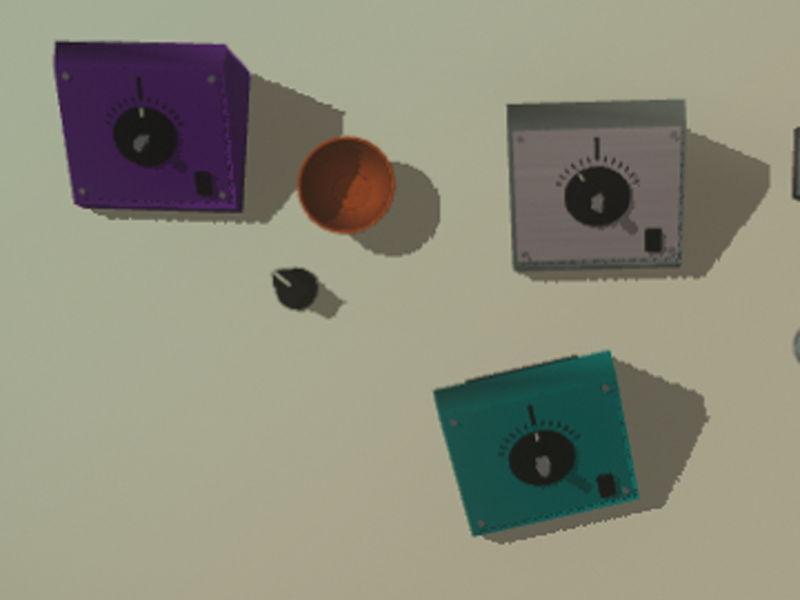

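View pics/scenec.png

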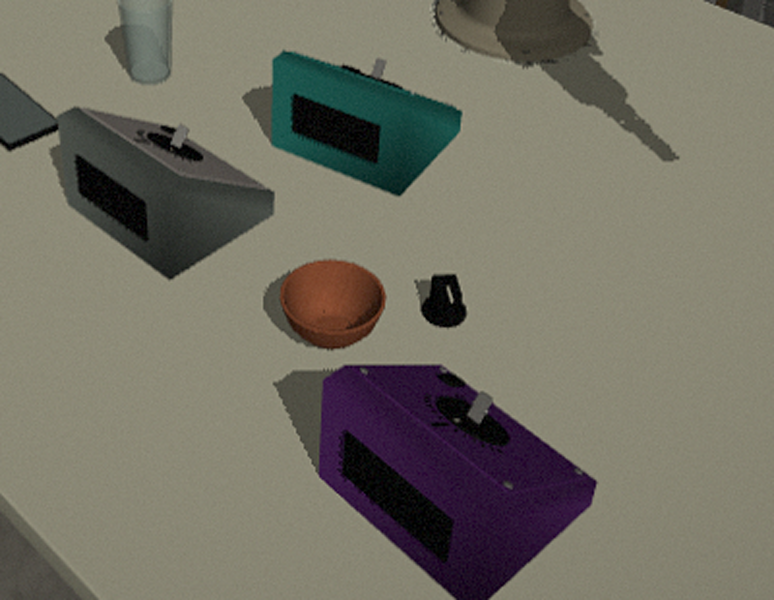

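The top crop shows the grey console's dial at about full-image (349,198), with its index anticlockwise of the long mark. The loose knob is at about (213,240), nose towards the upper left, with the bowl next to it. The scene view agrees.

```bash
cat > h.py <<'E'
import numpy as np, cv2
from scipy.spatial.transform import Rotation as R
from rig import status, snapshot, get_calibration, spotter
def tcp():
    s=status.observe(); return np.array(s["tcp_pos"]), R.from_rotvec(s["eef_rot"]).as_matrix()
def cam(name, T=None):
    """K, dist, Rcw (cam->world), camera centre"""
    k=get_calibration(name); K=np.array([[k["fx"],0,k["cx"]],[0,k["fy"],k["cy"]],[0,0,1]])
    if "mount" in k:
        p,Rt=T if T else tcp(); M=k["mount"]; return K,k["dist"],Rt@M[:3,:3],p+Rt@M[:3,3]
    Rw=R.from_rotvec(k["rvec"]).as_matrix(); return K,k["dist"],Rw.T,-Rw.T@k["tvec"]
def back(c,uv,o,n=(0,0,1)):
    """pixels -> points on plane through o with normal n"""
    K,d,Rc,C=c; q=cv2.undistortPoints(np.array(uv,float).reshape(-1,1,2),K,d)[:,0]
    r=np.c_[q,np.ones(len(q))]@Rc.T; o,n=np.array(o,float),np.array(n,float)
    return C+r*(((o-C)@n)/(r@n))[:,None]
def proj(c,P):
    K,d,Rc,C=c; rv=R.from_matrix(Rc.T).as_rotvec()
    return cv2.projectPoints(np.array(P,float).reshape(-1,1,3),rv,-Rc.T@C,K,d)[0][:,0]
def delta(p,Rm,P2,R2):
    """tool-frame shift mm, turn deg"""
    return np.round(Rm.T@(np.array(P2)-p)*1e3,1), np.round(R.from_matrix(Rm.T@R2).as_rotvec(degrees=True),1)
E
python3 - <<'E'
from h import *
c=cam("top"); f=lambda u,v:(80+u*.45,110+v*.45)
print("dial",back(c,[f(598,196),f(597,148)],(0,0,.08)))
print("corners",back(c,[f(513,270),f(682,265)],(0,0,.033)),back(c,[f(508,105),f(686,100)],(0,0,.119)))
print("knob",back(c,[f(297,288),f(275,274),f(292,284)],(0,0,.036)))
print("bowl",back(c,[f(347,185)],(0,0,.05)))
c=cam("scene"); print("knob scene",back(c,[(409.5,325.5)],(0,0,.018)))
print(tcp())
E
```

```text
dial [[ 0.59847188 -0.01378863  0.08      ]
 [ 0.64583019 -0.01366108  0.08      ]]
corners [[ 0.5316042   0.0706878   0.033     ]
 [ 0.53438431 -0.0988798   0.033     ]] [[ 0.68152703  0.07194191  0.119     ]
 [ 0.684112   -0.09767979  0.119     ]]
knob [[0.51610397 0.28810561 0.036     ]
 [0.53054435 0.31052458 0.036     ]
 [0.52020711 0.29319288 0.036     ]]
bowl [[0.61767852 0.23546828 0.05      ]]
knob scene [[0.52038478 0.29727945 0.018     ]]
(array([0.20192408, 0.4846353 , 0.23132505]), array([[-9.23069401e-01,  3.84633434e-01,  4.85383604e-05],
       [ 3.84633437e-01,  9.23069397e-01,  9.24345835e-05],
       [-9.25084383e-06,  1.03993012e-04, -9.99999995e-01]]))
```

```bash
python3 - <<'E'
from h import *
p,Rm=tcp(); a=np.radians(57); x=np.array([np.cos(a),np.sin(a),0]); z=np.array([0,0,-1.]); R2=np.c_[x,np.cross(z,x),z]
print(delta(p,Rm,(.519,.293,.2),R2))
E
```

```text
(array([-366.4,  -54.9,   31.3]), array([  0. ,  -0. , 100.4]))
```

Emit:
send_rows([
  {"x":-366,"y":-55,"z":31,"az":100,"claw":0.45},
  {"x":-366,"y":-55,"z":31,"az":100,"claw":0.45},
  {"x":-366,"y":-55,"z":31,"az":100,"claw":0.45},
  {"x":-366,"y":-55,"z":31,"az":100,"claw":0.45},
  {"x":-366,"y":-55,"z":31,"az":100,"claw":0.45},
  {"x":-366,"y":-55,"z":31,"az":100,"claw":0.45},
  {"x":-366,"y":-55,"z":31,"az":100,"claw":0.45},
  {"x":-366,"y":-55,"z":31,"az":100,"claw":0.45},
  {"x":-366,"y":-55,"z":31,"az":100,"claw":0.45},
  {"x":-366,"y":-55,"z":31,"az":100,"claw":0.45},
  {"x":-366,"y":-55,"z":31,"az":100,"claw":0.45},
  {"x":-366,"y":-55,"z":31,"az":100,"claw":0.45},
  {"x":-366,"y":-55,"z":31,"az":100,"claw":0.45},
])

```text
schema error: expected keys x, y, z, ax, ay, az, claw
```

```bash
python3 - <<'E'
from h import *
T=tcp(); print(T, status.observe()["joint_positions"], status.observe()["grip_width"])
im=snapshot("wrist")
r=spotter.silhouettes("knob","wrist")[0]; print(r["p"],r["box"])
x,y,w,h=[int(v) for v in r["box"]]
x0,y0=x-20,y-20; cv2.imwrite("pics/k1.png",cv2.resize(im[y0:y+h+20,x0:x+w+20,::-1],None,fx=5,fy=5,interpolation=cv2.INTER_CUBIC)); cv2.imwrite("pics/k1full.png",im[:,:,::-1]); print(x0,y0)
np.savez("k1.npz",p=T[0],R=T[1])
E
```

```text
(array([0.20192408, 0.4846353 , 0.23132505]), array([[-9.23069401e-01,  3.84633434e-01,  4.85383604e-05],
       [ 3.84633437e-01,  9.23069397e-01,  9.24345835e-05],
       [-9.25084383e-06,  1.03993012e-04, -9.99999995e-01]])) [ 1.10567787e+00  5.21876678e-02  1.40070940e+00 -1.93590829e-06
  1.68859120e+00 -7.03080124e-02] 0.08549197027544622Traceback (most recent call last):
  File "<stdin>", line 4, in <module>
IndexError: list index out of range
```

Emit:
send_rows([
  {"x":-366,"y":-55,"z":31,"ax":0,"ay":0,"az":100,"claw":0.45},
  {"x":-366,"y":-55,"z":31,"ax":0,"ay":0,"az":100,"claw":0.45},
  {"x":-366,"y":-55,"z":31,"ax":0,"ay":0,"az":100,"claw":0.45},
  {"x":-366,"y":-55,"z":31,"ax":0,"ay":0,"az":100,"claw":0.45},
  {"x":-366,"y":-55,"z":31,"ax":0,"ay":0,"az":100,"claw":0.45},
  {"x":-366,"y":-55,"z":31,"ax":0,"ay":0,"az":100,"claw":0.45},
  {"x":-366,"y":-55,"z":31,"ax":0,"ay":0,"az":100,"claw":0.45},
  {"x":-366,"y":-55,"z":31,"ax":0,"ay":0,"az":100,"claw":0.45},
  {"x":-366,"y":-55,"z":31,"ax":0,"ay":0,"az":100,"claw":0.45},
  {"x":-366,"y":-55,"z":31,"ax":0,"ay":0,"az":100,"claw":0.45},
  {"x":-366,"y":-55,"z":31,"ax":0,"ay":0,"az":100,"claw":0.45},
  {"x":-366,"y":-55,"z":31,"ax":0,"ay":0,"az":100,"claw":0.45},
  {"x":-366,"y":-55,"z":31,"ax":0,"ay":0,"az":100,"claw":0.45},
])

```text
t: 2.33
tcp_pos: [0.5186, 0.2931, 0.2003]
eef_rot: [-2.755, -1.509, -0.0]
ft_force: [0.1, -0.3, 0.7]
grip_width: 0.0475
grasp_force: 0.0
```

```bash
python3 - <<'E'
from h import *
T=tcp(); print(T, status.observe()["joint_positions"], status.observe()["grip_width"])
im=snapshot("wrist"); cv2.imwrite("pics/k1full.png",im[:,:,::-1]); np.savez("k1.npz",p=T[0],R=T[1])
u,v=proj(cam("wrist",T),[(.519,.293,.02)])[0]; print(u,v)
for r in spotter.silhouettes("knob","wrist")[:2]: print(r["p"],r["box"])
x0,y0=int(u)-65,int(v)-55; cv2.imwrite("pics/k1.png",cv2.resize(im[y0:y0+110,x0:x0+130,::-1],None,fx=5,fy=5,interpolation=cv2.INTER_CUBIC)); print(x0,y0)
E
```

```text
(array([0.51860815, 0.29310501, 0.20033318]), array([[ 5.38487400e-01,  8.42633558e-01,  8.36160840e-05],
       [ 8.42633551e-01, -5.38487406e-01,  1.09472980e-04],
       [ 1.37271814e-04,  1.15078977e-05, -9.99999991e-01]])) [4.52407902e-01 2.62109057e-01 1.22929955e+00 6.21033723e-05
 1.65006099e+00 1.02105382e+00] 0.047468291701994327
325.17905759551184 211.89723592095214
0.89 [297.8, 182.0, 48.5, 49.4]
260 156
```

View pics/k1.png

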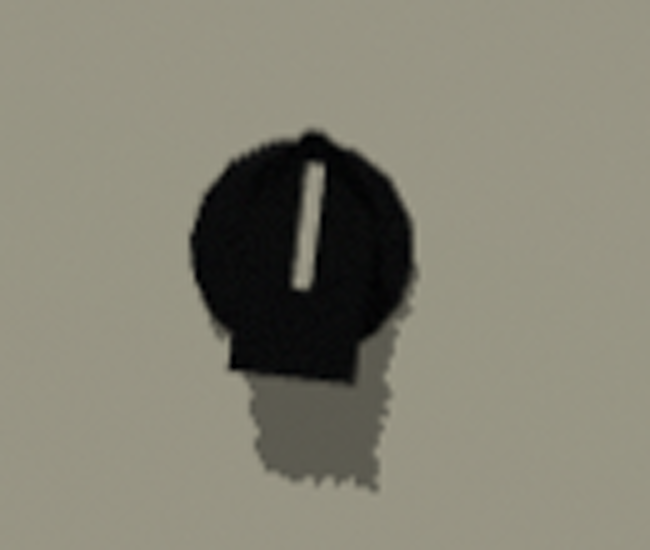

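The knob is centred near full-image (320,205), and its line runs from about crop (302,290) to (315,162). It points slightly right of image-up.

```bash
python3 - <<'E'
from h import *
d=np.load("k1.npz"); c=cam("wrist",(d["p"],d["R"])); f=lambda *L:[(260+(u+.5)/5-.5,156+(v+.5)/5-.5) for u,v in L]
L=back(c,f((302,290),(315,162)),(0,0,.036)); e=L[1]-L[0]; yaw=np.arctan2(e[1],e[0]); print(L,np.degrees(yaw),np.linalg.norm(e))
B=back(c,f((231,368),(354,382)),(0,0,.036)); eb=B[1]-B[0]; print(B,np.linalg.norm(eb),np.degrees(np.arctan2(eb[1],eb[0]))+90)
yaw=(yaw+np.arctan2(eb[1],eb[0])+np.pi/2)/2; x=np.array([np.cos(yaw),np.sin(yaw),0])
print("from back edge",B.mean(0)+.016*x)
S=back(c,f((191,245),(413,250)),(0,0,.005)); print("skirt",S.mean(0),np.linalg.norm(S[1]-S[0]))
z=np.array([0,0,-1.]);R2=np.c_[x,np.cross(z,x),z]
P=(B.mean(0)+.016*x); P[2]=.008; print(np.degrees(yaw),delta(*tcp(),P,R2), P)
E
```

```text
[[0.5163624  0.29759569 0.036     ]
 [0.53055267 0.31554272 0.036     ]] 51.6674510307052 0.02287923412588357
[[0.49785184 0.29233285 0.036     ]
 [0.51504256 0.27823173 0.036     ]] 0.022234258149573857 50.638807200547355
from back edge [0.51648306 0.29774349 0.036     ]
skirt [0.51648828 0.29816038 0.005     ] 0.04289392084439355
51.15312911562628 (array([  2.7,  -4.3, 192.3]), array([-0. , -0. ,  6.2])) [0.51648306 0.29774349 0.008     ]
```

Emit:
send_rows([
  {"x":3,"y":-4,"z":60,"ax":0,"ay":0,"az":6,"claw":0.45},
  {"x":3,"y":-4,"z":120,"ax":0,"ay":0,"az":6,"claw":0.45},
  {"x":3,"y":-4,"z":150,"ax":0,"ay":0,"az":6,"claw":0.45},
  {"x":3,"y":-4,"z":170,"ax":0,"ay":0,"az":6,"claw":0.45},
  {"x":3,"y":-4,"z":184,"ax":0,"ay":0,"az":6,"claw":0.45},
  {"x":3,"y":-4,"z":191,"ax":0,"ay":0,"az":6,"claw":0.45},
  {"x":3,"y":-4,"z":191,"ax":0,"ay":0,"az":6,"claw":0.45},
  {"x":3,"y":-4,"z":191,"ax":0,"ay":0,"az":6,"claw":0.9},
  {"x":3,"y":-4,"z":191,"ax":0,"ay":0,"az":6,"claw":0.9},
  {"x":3,"y":-4,"z":191,"ax":0,"ay":0,"az":6,"claw":0.9},
  {"x":3,"y":-4,"z":191,"ax":0,"ay":0,"az":6,"claw":0.9},
  {"x":3,"y":-4,"z":191,"ax":0,"ay":0,"az":6,"claw":0.9},
  {"x":3,"y":-4,"z":191,"ax":0,"ay":0,"az":6,"claw":0.9},
], squeeze=60)

```text
t: 4.05
tcp_pos: [0.5176, 0.2982, 0.0106]
eef_rot: [-2.831, -1.362, -0.004]
ft_force: [-0.2, -0.4, 6.1]
grip_width: 0.0221
grasp_force: 59.5
```

```bash
cat >> h.py <<'E'
def panel(psi,o=(.598,-.014,.078)):
    s,c=np.sin(np.radians(35)),np.cos(np.radians(35)); a=np.radians(psi); h=np.array([np.cos(a),np.sin(a),0]); k=np.array([0,0,1.])
    x,n=c*h+s*k,-s*h+c*k; return np.array(o,float),np.c_[x,np.cross(n,x),n]
def toolR(Pm,q):
    """tool looking into the panel, x turned q rad clockwise (dial sense) from panel x"""
    x=Pm[:,0]*np.cos(q)-Pm[:,1]*np.sin(q); z=-Pm[:,2]; return np.c_[x,np.cross(z,x),z]
E
python3 - <<'E'
from h import *
o,Pm=panel(.5); R2=toolR(Pm,np.radians(-34)); P=o+.063*Pm[:,2]-.06*R2[:,0]
p,Rm=tcp(); print(P,R2,delta(p,Rm,P,R2), status.observe()["ft_force"])
E
```

```text
[ 0.52141393 -0.04822121  0.10107559] [[ 0.67420215  0.46528119  0.5735546 ]
 [ 0.56509787 -0.82500869  0.00500534]
 [ 0.47551642  0.32073987 -0.81915204]] (array([-268.1,  219.3,  -90.8]), array([-23.7,  25.8,  16.3])) [-0.24037045 -0.41433685  6.14690131]
```

Emit:
send_rows([
  {"x":0,"y":0,"z":-30,"ax":0,"ay":0,"az":0,"claw":0.9},
  {"x":0,"y":0,"z":-90,"ax":0,"ay":0,"az":0,"claw":0.9},
  {"x":0,"y":0,"z":-150,"ax":0,"ay":0,"az":0,"claw":0.9},
  {"x":-45,"y":37,"z":-150,"ax":-4,"ay":4,"az":3,"claw":0.9},
  {"x":-90,"y":74,"z":-150,"ax":-8,"ay":8,"az":6,"claw":0.9},
  {"x":-135,"y":110,"z":-150,"ax":-12,"ay":13,"az":8,"claw":0.9},
  {"x":-180,"y":147,"z":-150,"ax":-16,"ay":17,"az":11,"claw":0.9},
  {"x":-225,"y":184,"z":-140,"ax":-20,"ay":22,"az":14,"claw":0.9},
  {"x":-268,"y":219,"z":-120,"ax":-24,"ay":26,"az":16,"claw":0.9},
  {"x":-268,"y":219,"z":-91,"ax":-24,"ay":26,"az":16,"claw":0.9},
  {"x":-268,"y":219,"z":-91,"ax":-24,"ay":26,"az":16,"claw":0.9},
  {"x":-268,"y":219,"z":-91,"ax":-24,"ay":26,"az":16,"claw":0.9},
  {"x":-268,"y":219,"z":-91,"ax":-24,"ay":26,"az":16,"claw":0.9},
])

```text
t: 5.68
tcp_pos: [0.5216, -0.0476, 0.102]
eef_rot: [2.703, 0.851, 0.865]
ft_force: [0.3, 0.1, -0.7]
grip_width: 0.022
grasp_force: 59.0
```

```bash
python3 - <<'E'
from h import *
T=tcp(); print(T, status.observe()["joint_positions"], status.observe()["ft_force"])
im=snapshot("wrist"); cv2.imwrite("pics/d1.png",im[:,:,::-1]); np.savez("d1.npz",p=T[0],R=T[1])
E
```

```text
(array([ 0.52164818, -0.04762334,  0.10202956]), array([[ 0.66722359,  0.46825028,  0.57927054],
       [ 0.57173321, -0.82042645,  0.00464555],
       [ 0.47742415,  0.32808859, -0.81512211]])) [-0.2372875  -0.28462228  2.08101186  0.2073376   0.75241831  0.61502696] [ 0.30478966  0.09813741 -0.71012144]
```

View pics/d1.png

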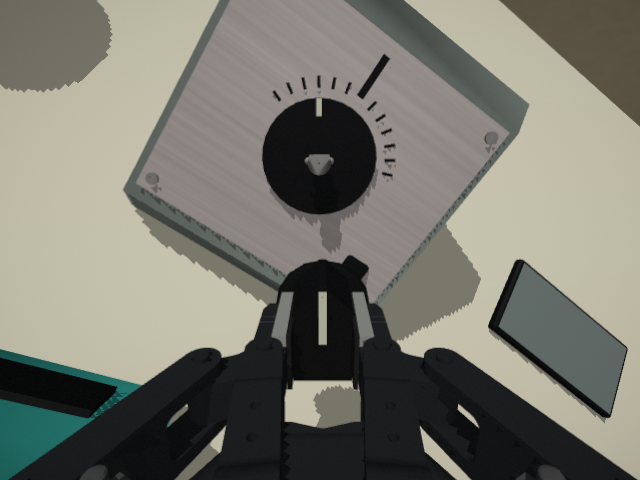

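The disc is centred near (319,155) and its index points straight up in the image at (319,106). The long mark runs from (361,97) to (387,55), and the held knob's line runs from (322,292) to (322,345).

```bash
cat > m.py <<'E'
from h import *
d=np.load("d1.npz"); T=(d["p"],d["R"]); c=cam("wrist",T); im=cv2.imread("pics/d1.png"); g=cv2.cvtColor(im,cv2.COLOR_BGR2GRAY)
# disc ellipse
roi=np.zeros_like(g); cv2.circle(roi,(319,156),66,255,-1)
cs,_=cv2.findContours(((g<45)&(roi>0)).astype(np.uint8),cv2.RETR_EXTERNAL,cv2.CHAIN_APPROX_NONE); k=max(cs,key=cv2.contourArea)
h=cv2.convexHull(k); (ex,ey),ax,_=cv2.fitEllipse(h); print("disc",ex,ey,ax)
# long mark
m=np.zeros_like(g); m[50:102,352:396]=(g[50:102,352:396]<60); n,l,s,ce=cv2.connectedComponentsWithStats(m); i=1+s[1:,4].argmax()
v,u=np.nonzero(l==i); M=np.c_[u,v].astype(float); vx,vy,mx,my=cv2.fitLine(M.astype(np.float32),cv2.DIST_L2,0,.01,.01).ravel()
t=(M-[mx,my])@[vx,vy]; e=np.array([[mx+vx*q,my+vy*q] for q in (t.min()-.5,t.max()+.5)]); e=e[e[:,1].argsort()[::-1]]; print("mark",e)
# index
w=(g[94:122,308:330]>120); w[:3]=0; v,u=np.nonzero(w); print("idx",u.mean()+308,v.mean()+94,len(u)); I=(u.mean()+308,v.mean()+94)
for psi in (0,.5,1.0):
    o,Pm=panel(psi); n=Pm[:,2]
    D=back(c,[(ex,ey)],o+.003*n,n)[0]; X=back(c,e,o,n)
    # shift measured disc centre to foot on face
    F=D-.003*n; r=(X-F)@Pm; ii=(back(c,[I],o+.003*n,n)[0]-D)@Pm
    print(psi,"seat",D,"mark r",np.linalg.norm(r,axis=1),"angle",np.degrees(np.arctan2(-r[:,1],r[:,0])),"dir",np.degrees(np.arctan2(-(r[1]-r[0])[1],(r[1]-r[0])[0])),"idx",np.degrees(np.arctan2(-ii[1],ii[0])),np.linalg.norm(ii))
# knob in hand
tz=T[1][:,2]; q=back(c,[(322,292),(322.5,345)],T[0]-.0254*tz,tz); print("line in tool mm",(q-T[0])@T[1]*1e3)
E
python3 m.py
```

```text
disc 318.71710205078125 155.90672302246094 (113.03269958496094, 115.42111206054688)
mark [[359.35671064  97.1759788 ]
 [386.68986374  55.51059053]]
idx 318.9339622641509 105.06603773584905 106
0 seat [ 0.5960087  -0.00914133  0.080268  ] mark r [0.03785605 0.06227312] angle [0.73308503 0.07848745] dir -0.9361647975922818 idx -34.459344284177725 0.02664478041618235
0.5 seat [ 0.59599622 -0.00914035  0.08028901] mark r [0.03785217 0.06226622] angle [1.16561468 0.50195596] dir -0.526756927715123 idx -34.0486125355949 0.02663826869462755
1.0 seat [ 0.59598368 -0.00913937  0.0803101 ] mark r [0.03784854 0.06225992] angle [1.59827331 0.92553377] dir -0.11726254021337189 idx -33.638555381135475 0.026631989307534392
line in tool mm [[ 20.48785492  -1.96578164 -25.4       ]
 [ -2.1907786   -1.77260186 -25.4       ]]
```

```bash
cat >> m.py <<'E'
print("----")
o,Pm=panel(1.); D=np.array([.59598,-.00914,.0803]); p,Rm=tcp(); s=(D-p)@Rm*1e3; print("seat in tool",s)
kn=np.array([-2.2,-1.9]); R2=toolR(Pm,np.radians(-33.6)); print("relative shift",s[:2]-kn, "top seat in tool",(np.array([.598,-.0138,.0803])-p)@Rm*1e3,"z",s[2]-28-10.6, delta(p,Rm,D,R2)[1])
E
python3 m.py | sed -n '/----/,$p'
```

```text
----
seat in tool [61.47355378 -3.74209142 60.80283082]
relative shift [63.67355378 -1.84209142] top seat in tool [60.15780783  1.02732936 61.95062787] z 22.20283082200104 [ 0.5 -0.1  0.5]
```

Emit:
send_rows([
  {"x":20,"y":-0.5,"z":0,"ax":0.5,"ay":0,"az":0.5,"claw":0.9},
  {"x":45,"y":-0.5,"z":5,"ax":0.5,"ay":0,"az":0.5,"claw":0.9},
  {"x":63,"y":-0.5,"z":12,"ax":0.5,"ay":0,"az":0.5,"claw":0.9},
  {"x":63,"y":-0.5,"z":20,"ax":0.5,"ay":0,"az":0.5,"claw":0.9},
  {"x":63,"y":-0.5,"z":22,"ax":0.5,"ay":0,"az":0.5,"claw":0.9},
  {"x":63,"y":-0.5,"z":22,"ax":0.5,"ay":0,"az":0.5,"claw":0.9},
  {"x":63,"y":-0.5,"z":22,"ax":0.5,"ay":0,"az":0.5,"claw":0.9},
])

```text
t: 6.6
tcp_pos: [0.5751, -0.0122, 0.1122]
eef_rot: [2.719, 0.843, 0.862]
ft_force: [-0.6, 0.8, 0.1]
grip_width: 0.022
grasp_force: 59.0
```

```bash
python3 - <<'E'
from h import *
T=tcp(); print(T[0], status.observe()["ft_force"])
o,Pm=panel(1); print(Pm.T@T[1])
im=snapshot("wrist"); cv2.imwrite("pics/d2.png",im[:,:,::-1]); np.savez("d2.npz",p=T[0],R=T[1])
cv2.imwrite("pics/d2c.png",cv2.resize(im[150:400,220:430,::-1],(504,600),interpolation=cv2.INTER_CUBIC))
s=snapshot("scene"); cv2.imwrite("pics/s2.png",s[:,:,::-1])
cv2.imwrite("pics/s2c.png",cv2.resize(s[200:290,200:320,::-1],None,fx=6,fy=6,interpolation=cv2.INTER_CUBIC))
a=cv2.imread("pics/d2c.png"); b=cv2.resize(cv2.imread("pics/s2c.png"),(296,222)); b=cv2.copyMakeBorder(b,0,378,0,0,cv2.BORDER_CONSTANT)
cv2.imwrite("pics/both.png",np.hstack([a,b]))
E
```

```text
[ 0.57507283 -0.01218874  0.11218532] [-0.64824417  0.80937766  0.14044144]
[[ 8.34482716e-01  5.51034086e-01 -1.78913705e-04]
 [ 5.51033954e-01 -8.34482180e-01  1.03543534e-03]
 [ 4.21259867e-04 -9.62640420e-04 -9.99999448e-01]]
```

View pics/both.png

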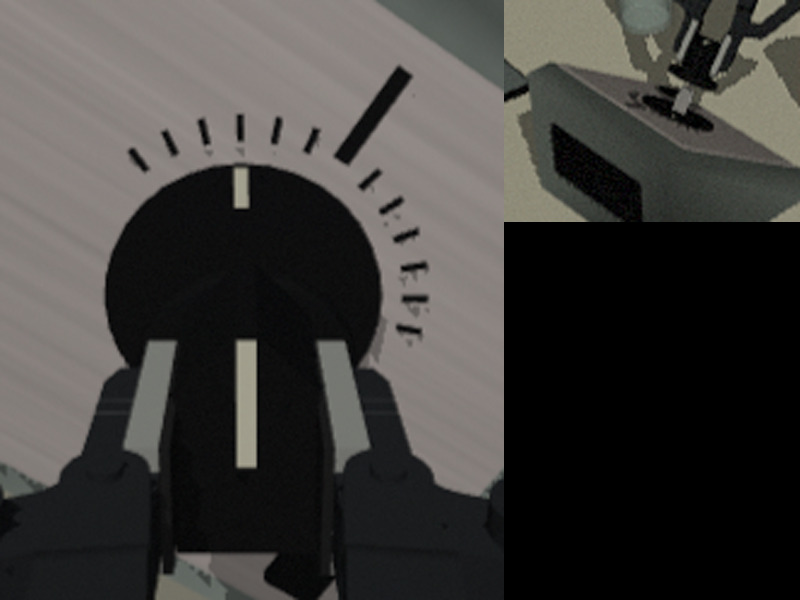

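Knob hovers over the disc. In the crop, the disc spans columns 105–382, the index is at (241,188) and the knob line runs from (246,340) to (246,467), so it's nearly aligned.

```bash
cat > m2.py <<'E'
from h import *
from scipy.optimize import least_squares
d=np.load("d2.npz"); p,Rm=d["p"],d["R"]; c=cam("wrist",(p,Rm)); g=cv2.cvtColor(cv2.imread("pics/d2.png"),cv2.COLOR_BGR2GRAY)
f=lambda *L:np.array([(220+(u+.5)/2.4-.5,150+(v+.5)/2.4-.5) for u,v in L])
# disc rim subpixel along rays
ctr=f((243.5,303))[0]; pts=[]
for a in np.radians(np.r_[-200:-95:3, -85:10:3]):
    rr=np.arange(48,68,.25); q=ctr+rr[:,None]*[np.cos(a),np.sin(a)]
    pr=cv2.remap(g,q[:,:1].astype(np.float32),q[:,1:].astype(np.float32),cv2.INTER_LINEAR).ravel().astype(float)
    dd=np.diff(cv2.GaussianBlur(pr[None],(0,0),2).ravel()); i=dd.argmax()
    if dd[i]>1 and pr[max(i-12,0)]<50: pts.append(q[i])
pts=np.array(pts); o,Pm=panel(1.); n=Pm[:,2]; ths=np.linspace(0,2*np.pi,721)
def res(v):
    P=p+Rm@v; E=proj(c,P+.032*(np.cos(ths)[:,None]*Pm[:,0]+np.sin(ths)[:,None]*Pm[:,1])); m=E.mean(0)
    ae=np.unwrap(np.arctan2(*(E-m).T[::-1])); s=np.sign(ae[-1]-ae[0]); re=np.hypot(*(E-m).T)
    ap=np.arctan2(*(pts-m).T[::-1]); k=np.argsort((ae*1)%(2*np.pi)); return np.hypot(*(pts-m).T)-np.interp(ap%(2*np.pi),(ae%(2*np.pi))[k],re[k],period=2*np.pi)
r=least_squares(res,[0,0,.038],loss="soft_l1",f_scale=.5); print(len(pts),"seat in tool mm",r.x*1e3,"rms",np.sqrt((r.fun**2).mean()))
tz=Rm[:,2]
print("knob line in tool",(back(c,f((246.5,340),(246.5,467)),p-.0254*tz,tz)-p)@Rm*1e3)
S=p+Rm@r.x; print("seat world",S)
I=back(c,f((241,188)),S,n)[0]; e=(I-S)@Rm; print("index ang vs tool x",np.degrees(np.arctan2(e[1],e[0])),np.hypot(*e[:2]))
X=back(c,f((343,160),(405,70)),S-.003*n,n)-S; e=X@Rm; print("mark",np.degrees(np.arctan2(e[:,1],e[:,0])),np.hypot(e[:,0],e[:,1]))
E
python3 m2.py
```

```text
67 seat in tool mm [-0.93819565 -2.65832313 39.05904494] rms 0.24255394845103123
knob line in tool [[ 20.7286553   -1.81352408 -25.4       ]
 [ -1.88103206  -1.80537544 -25.4       ]]
seat world [ 0.59559444 -0.01008848  0.07889856]
index ang vs tool x -0.8025218938142747 0.02658637895772788
mark [34.79702504 33.84233272] [0.03923809 0.06293463]
```

Emit:
send_rows([
  {"x":0.7,"y":-0.4,"z":2,"ax":0,"ay":0,"az":0,"claw":0.9},
  {"x":0.7,"y":-0.4,"z":5,"ax":0,"ay":0,"az":0,"claw":0.9},
  {"x":0.7,"y":-0.4,"z":7,"ax":0,"ay":0,"az":0,"claw":0.9},
  {"x":0.7,"y":-0.4,"z":8.5,"ax":0,"ay":0,"az":0,"claw":0.9},
  {"x":0.7,"y":-0.4,"z":10,"ax":0,"ay":0,"az":0,"claw":0.9},
  {"x":0.7,"y":-0.4,"z":10,"ax":0,"ay":0,"az":0,"claw":0.9},
])

```text
t: 7.45
tcp_pos: [0.5813, -0.011, 0.104]
eef_rot: [2.719, 0.844, 0.862]
ft_force: [-0.5, 0.4, -0.7]
grip_width: 0.0221
grasp_force: 59.0
```

```bash
python3 - <<'E'
from h import *
p,Rm=tcp(); s=status.observe(); d=np.load("d2.npz"); print((p-d["p"])@d["R"]*1e3, s["ft_force"]@Rm, s["ft_torque"]@Rm)
E
```

```text
[ 0.9780579  -0.63898161 10.28009682] [-0.48223659 -0.81462474  0.30544094] [ 0.18805799 -0.28793601  0.05595056]
```

Emit:
send_rows([
  {"x":0,"y":0,"z":2,"ax":0,"ay":0,"az":0,"claw":0.9},
  {"x":0,"y":0,"z":4,"ax":0,"ay":0,"az":0,"claw":0.9},
  {"x":0,"y":0,"z":6,"ax":0,"ay":0,"az":0,"claw":0.9},
  {"x":0,"y":0,"z":8,"ax":0,"ay":0,"az":0,"claw":0.9},
  {"x":0,"y":0,"z":8,"ax":0,"ay":0,"az":0,"claw":0.9},
])

```text
t: 8.07
tcp_pos: [0.5859, -0.0109, 0.0974]
eef_rot: [2.719, 0.844, 0.862]
ft_force: [0.1, -0.2, -1.0]
grip_width: 0.0218
grasp_force: 59.0
```

```bash
python3 - <<'E'
from h import *
p,Rm=tcp(); s=status.observe(); d=np.load("d2.npz"); print((p-d["p"])@d["R"]*1e3, s["ft_force"]@Rm, s["ft_torque"]@Rm)
E
```

```text
[ 0.91662819 -0.66147196 18.3442408 ] [-0.54870253 -0.13750593  0.8714761 ] [ 0.21901509 -0.28652515 -0.00282964]
```

Emit:
send_rows([
  {"x":0,"y":0,"z":2,"ax":0,"ay":0,"az":0,"claw":0.9},
  {"x":0,"y":0,"z":4,"ax":0,"ay":0,"az":0,"claw":0.9},
  {"x":0,"y":0,"z":6,"ax":0,"ay":0,"az":0,"claw":0.9},
  {"x":0,"y":0,"z":8,"ax":0,"ay":0,"az":0,"claw":0.9},
  {"x":0,"y":0,"z":9.5,"ax":0,"ay":0,"az":0,"claw":0.9},
  {"x":0,"y":0,"z":10.5,"ax":0,"ay":0,"az":0,"claw":0.9},
  {"x":0,"y":0,"z":10.5,"ax":0,"ay":0,"az":0,"claw":0.9},
])

```text
t: 8.95
tcp_pos: [0.5915, -0.0108, 0.0896]
eef_rot: [2.72, 0.845, 0.861]
ft_force: [-17.9, 0.5, 11.5]
grip_width: 0.0217
grasp_force: 62.0
```

```bash
python3 - <<'E'
from h import *
p,Rm=tcp(); s=status.observe(); d=np.load("d2.npz"); print((p-d["p"])@d["R"]*1e3, s["ft_force"]@Rm, s["ft_torque"]@Rm)
E
```

```text
[ 0.99582957 -0.62365401 27.93904563] [ -6.29303087  -5.14885358 -19.7268784 ] [ 0.89517641 -1.21717486  0.00960342]
```

Emit:
send_rows([
  {"x":0,"y":0,"z":0.6,"ax":0,"ay":0,"az":0,"claw":0.9},
  {"x":0,"y":0,"z":1.2,"ax":0,"ay":0,"az":0,"claw":0.9},
  {"x":0,"y":0,"z":1.2,"ax":0,"ay":0,"az":0,"claw":0.9},
])

```text
t: 9.32
tcp_pos: [0.5917, -0.0108, 0.0895]
eef_rot: [2.72, 0.845, 0.86]
ft_force: [-36.1, -0.2, 25.5]
grip_width: 0.0221
grasp_force: 65.1
```

```bash
python3 - <<'E'
from h import *
p,Rm=tcp(); s=status.observe(); d=np.load("d2.npz"); print((p-d["p"])@d["R"]*1e3, s["ft_force"]@Rm, s["ft_torque"]@Rm)
im=snapshot("wrist"); cv2.imwrite("pics/d3c.png",cv2.resize(im[150:400,220:430,::-1],(504,600),interpolation=cv2.INTER_CUBIC))
np.savez("d3.npz",p=p,R=Rm)
E
```

```text
[ 1.09694984 -0.54023216 28.09300634] [-12.23710742  -8.6694602  -41.58098539] [ 1.62504748 -2.25127781 -0.03051658]
```

View pics/d3c.png

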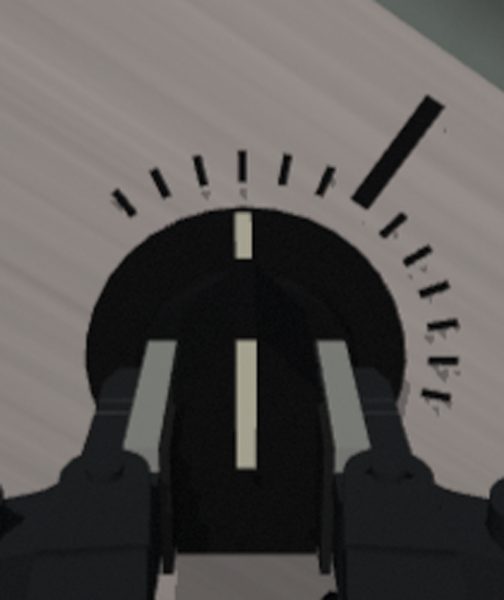

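The hard stop is at 28.1 mm, against 28.4 mm predicted. Force rose to 41 N with only 0.15 mm of motion, so the knob is home. The view shows the pointer and index aligned at columns 246 and 243. I'll unload it next.

Emit:
send_rows([
  {"x":0,"y":0,"z":-1,"ax":0,"ay":0,"az":0,"claw":0.9},
  {"x":0,"y":0,"z":-1.8,"ax":0,"ay":0,"az":0,"claw":0.9},
  {"x":0,"y":0,"z":-1.8,"ax":0,"ay":0,"az":0,"claw":0.9},
])

```text
t: 9.75
tcp_pos: [0.5916, -0.0109, 0.0898]
eef_rot: [2.719, 0.844, 0.862]
ft_force: [-7.2, 0.1, 4.9]
grip_width: 0.0221
grasp_force: 60.2
```

```bash
python3 - <<'E'
from h import *
p,Rm=tcp(); s=status.observe(); d=np.load("d2.npz"); print((p-d["p"])@d["R"]*1e3, s["ft_force"]@Rm, s["ft_torque"]@Rm,s["joint_positions"])
E
```

```text
[ 1.11626204 -0.45735088 27.82451297] [-2.45185112 -1.92687982 -8.10836611] [ 0.42113654 -0.60124587 -0.00168018] [-0.11823846 -0.05062597  1.90176611  0.12439081  0.68801489  0.77901616]
```

Emit:
send_rows([
  {"x":0,"y":0.1,"z":0,"ax":0,"ay":0,"az":5,"claw":0.9},
  {"x":0,"y":0.2,"z":0,"ax":0,"ay":0,"az":10,"claw":0.9},
  {"x":-0.1,"y":0.4,"z":0,"ax":0,"ay":0,"az":15,"claw":0.9},
  {"x":-0.1,"y":0.5,"z":0,"ax":0,"ay":0,"az":20,"claw":0.9},
  {"x":-0.1,"y":0.6,"z":0,"ax":0,"ay":0,"az":25,"claw":0.9},
  {"x":-0.2,"y":0.7,"z":0,"ax":0,"ay":0,"az":30,"claw":0.9},
  {"x":-0.2,"y":0.8,"z":0,"ax":0,"ay":0,"az":34,"claw":0.9},
  {"x":-0.2,"y":0.8,"z":0,"ax":0,"ay":0,"az":34,"claw":0.9},
])

```text
t: 10.75
tcp_pos: [0.5922, -0.0116, 0.0902]
eef_rot: [-2.987, -0.014, -0.943]
ft_force: [-4.2, 1.7, 6.1]
grip_width: 0.022
grasp_force: 60.0
```

```bash
python3 - <<'E'
from h import *
p,Rm=tcp(); s=status.observe(); print(s["ft_force"]@Rm, s["ft_torque"]@Rm,s["joint_positions"]); o,Pm=panel(1); print(np.round(Pm.T@Rm,3))
im=snapshot("wrist"); cv2.imwrite("pics/d4.png",im[:,:,::-1]); cv2.imwrite("pics/d4c.png",cv2.resize(im[150:400,220:430,::-1],(504,600),interpolation=cv2.INTER_CUBIC))
np.savez("d4.npz",p=p,R=Rm)
E
```

```text
[ 0.09799726 -1.73495347 -7.35057715] [ 0.07291741 -0.41312935  0.02841009] [-0.11986296 -0.04977523  1.90034505  0.12608055  0.68795726  1.36924781]
[[ 1.    -0.009  0.001]
 [-0.009 -1.     0.001]
 [ 0.001 -0.001 -1.   ]]
```

View pics/d4c.png

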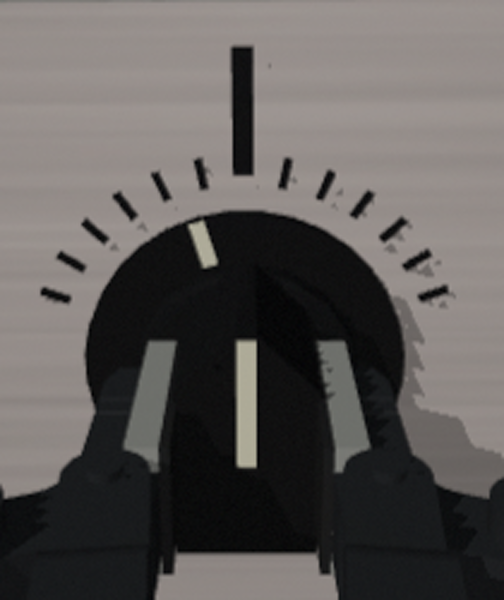

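The pointer line is at the mark (columns 246 and 242), but the dial's index at (203,245) seems to lag by well over the stated play. I'll measure it properly.

```bash
cat > ang.py <<'E'
from h import *
import sys
def index_angle(g,T,S):
    """dial index angle (deg, clockwise +, vs panel x) and knob line angle"""
    c=cam("wrist",T); o,Pm=panel(1.); n=Pm[:,2]; p,Rm=T
    # seat shift: camera bias y ~ tool frame handled by fitting S
    th=np.radians(np.arange(-60,60,.5)); bri=[]
    for r in np.arange(.024,.0305,.001):
        P=S+r*(np.cos(th)[:,None]*Pm[:,0]-np.sin(th)[:,None]*Pm[:,1]); q=proj(c,P).astype(np.float32)
        bri.append(cv2.remap(g,q[:,:1],q[:,1:],cv2.INTER_LINEAR).ravel())
    b=np.mean(bri,0)-60; b[b<0]=0; return np.degrees((th*b).sum()/b.sum()), np.degrees(th[b.argmax()])
if __name__=="__main__":
    # seat in tool frame as seen by camera: d2 estimate corrected for motion
    for f in sys.argv[1:]:
        d=np.load(f+".npz"); T=(d["p"],d["R"]); 
        # camera-consistent seat: tool offset (-1.9,-2.3) at depth of underside
        S=T[0]+T[1]@np.array([-.0019,-.0024,.0108]); im=cv2.imread("pics/"+f+".png")
        print(f,index_angle(cv2.cvtColor(im,cv2.COLOR_BGR2GRAY),T,S))
        c=cam("wrist",T); o,Pm=panel(1.); q=back(c,[(220+242.5/2.4,150+175/2.4),(220+242.5/2.4,150+47/2.4)],S-.003*Pm[:,2],Pm[:,2])-S; q=q@Pm; print("mark",np.hypot(q[:,0],q[:,1]),np.degrees(np.arctan2(-q[:,1],q[:,0])))
E
python3 ang.py d4
```

```text
d4 (np.float64(-15.961599158337718), np.float64(-16.5))
mark [0.03662237 0.06074112] [1.61055963 1.18918492]
```

```bash
cat > fit.py <<'E'
from h import *
from scipy.optimize import least_squares
import sys
def seat(f,ctr=(322,297),R0=(54,76)):
    d=np.load(f+".npz"); p,Rm=d["p"],d["R"]; c=cam("wrist",(p,Rm)); g=cv2.cvtColor(cv2.imread(f"pics/{f}.png"),cv2.COLOR_BGR2GRAY)
    pts=[]
    for a in np.radians(np.r_[-178:-95:2,-85:-2:2]):
        rr=np.arange(*R0,.25); q=np.array(ctr)+rr[:,None]*[np.cos(a),np.sin(a)]
        pr=cv2.remap(g,q[:,:1].astype(np.float32),q[:,1:].astype(np.float32),cv2.INTER_LINEAR).ravel().astype(float)
        dd=np.diff(cv2.GaussianBlur(pr[None],(0,0),2).ravel()); i=dd.argmax()
        if dd[i]>1 and pr[max(i-12,0)]<50: pts.append(q[i])
    pts=np.array(pts); o,Pm=panel(1.); th=np.linspace(0,2*np.pi,721)
    def res(v):
        E=proj(c,p+Rm@v+.032*(np.cos(th)[:,None]*Pm[:,0]+np.sin(th)[:,None]*Pm[:,1])); m=E.mean(0)
        ae=np.arctan2(*(E-m).T[::-1])%(2*np.pi); k=np.argsort(ae); ap=np.arctan2(*(pts-m).T[::-1])%(2*np.pi)
        return np.hypot(*(pts-m).T)-np.interp(ap,ae[k],np.hypot(*(E-m).T)[k],period=2*np.pi)
    r=least_squares(res,[-.002,-.002,.011],loss="soft_l1",f_scale=.5); S=p+Rm@r.x
    import ang; print(f,len(pts),"seat tool mm",np.round(r.x*1e3,2),"rms",np.sqrt((r.fun**2).mean()),"index",ang.index_angle(g,(p,Rm),S),"tool",np.degrees(np.arctan2(-(Pm.T@Rm)[1,0],(Pm.T@Rm)[0,0])))
    return S,(p,Rm),c,Pm
if __name__=="__main__":
    S,T,c,Pm=seat(sys.argv[1]); q=(back(c,[(220+242.5/2.4,150+175/2.4),(220+242.5/2.4,150+47/2.4)],S-.003*Pm[:,2],Pm[:,2])-S)@Pm; print("mark",np.hypot(q[:,0],q[:,1]),np.degrees(np.arctan2(-q[:,1],q[:,0])))
E
python3 fit.py d4
```

```text
d4 80 seat tool mm [-3.92 -1.45 12.47] rms 0.221443797560438 index (np.float64(-17.19879647539222), np.float64(-17.5)) tool 0.5005058188058582
mark [0.03815995 0.06253731] [0.13902799 0.29900232]
```

Emit:
send_rows([
  {"x":0,"y":0.1,"z":0,"ax":0,"ay":0,"az":4,"claw":0.9},
  {"x":0,"y":0.1,"z":0,"ax":0,"ay":0,"az":7,"claw":0.9},
  {"x":0,"y":0.2,"z":0,"ax":0,"ay":0,"az":10,"claw":0.9},
  {"x":0,"y":0.2,"z":0,"ax":0,"ay":0,"az":10,"claw":0.9},
])

```text
t: 11.3
tcp_pos: [0.5921, -0.0119, 0.0901]
eef_rot: [-2.929, 0.242, -0.923]
ft_force: [-5.8, -0.2, 5.2]
grip_width: 0.0214
grasp_force: 60.1
```

```bash
cat > look.py <<'E'
from h import *
import sys, fit
p,Rm=tcp(); s=status.observe(); print(s["t"],np.round(s["ft_force"]@Rm,1), np.round(s["ft_torque"]@Rm,3))
im=snapshot("wrist"); f=sys.argv[1]; cv2.imwrite(f"pics/{f}.png",im[:,:,::-1]); np.savez(f+".npz",p=p,R=Rm); fit.seat(f)
E
python3 look.py d5
```

```text
11.3 [-1.7  0.4 -7.6] [-0.117 -0.449 -0.013]
d5 80 seat tool mm [-4.13 -1.1  12.58] rms 0.21887372573948566 index (np.float64(-7.270885810243492), np.float64(-7.499999999999999)) tool 10.48135992007572
```

```bash
python3 - <<'E'
from h import *
s=snapshot("scene")[:,:,::-1]; a=cv2.imread("pics/d5.png")
a=cv2.resize(a[200:400,235:415],(400,444),interpolation=cv2.INTER_CUBIC); b=cv2.resize(s[205:280,215:285],(400,428),interpolation=cv2.INTER_CUBIC)
b=cv2.convertScaleAbs(b,alpha=1.8); a=cv2.convertScaleAbs(a,alpha=1.8)
b=cv2.copyMakeBorder(b,0,16,0,0,cv2.BORDER_CONSTANT); cv2.imwrite("pics/v5.png",np.hstack([a,b]))
E
```

```text
(no output)
```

View pics/v5.png

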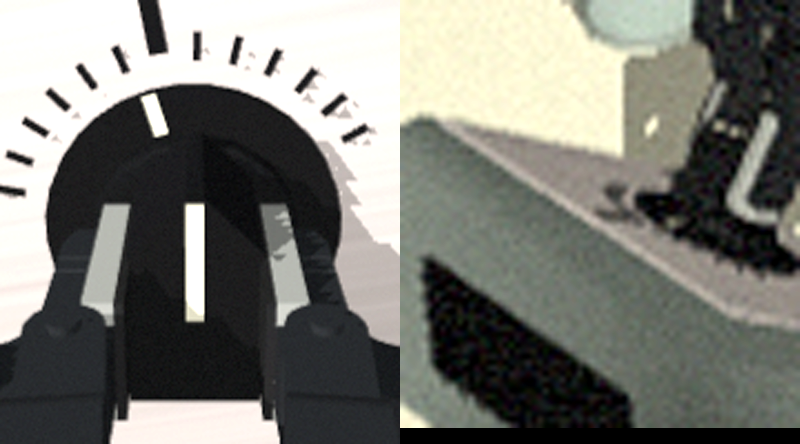

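The pointer hasn't slipped in the grip, and the knob sits down on the disc in the scene view. The dial simply follows with lag. I'll overshoot until the index reaches the mark, then bring the pointer back through the play.

Emit:
send_rows([
  {"x":0,"y":0.1,"z":0,"ax":0,"ay":0,"az":4,"claw":0.9},
  {"x":0,"y":0.1,"z":0,"ax":0,"ay":0,"az":7.5,"claw":0.9},
  {"x":0,"y":0.1,"z":-0.4,"ax":0,"ay":0,"az":7.5,"claw":0.9},
  {"x":0,"y":0,"z":-0.4,"ax":0,"ay":0,"az":2,"claw":0.9},
  {"x":0,"y":-0.1,"z":-0.4,"ax":0,"ay":0,"az":-4,"claw":0.9},
  {"x":0,"y":-0.2,"z":-0.4,"ax":0,"ay":0,"az":-10,"claw":0.9},
  {"x":0,"y":-0.2,"z":-0.4,"ax":0,"ay":0,"az":-10,"claw":0.9},
])

```text
t: 12.28
tcp_pos: [0.5917, -0.0117, 0.0899]
eef_rot: [-2.988, -0.013, -0.942]
ft_force: [-1.8, -0.1, 1.3]
grip_width: 0.0218
grasp_force: 59.7
```

```bash
python3 look.py d6
```

```text
12.275 [-0.7  0.1 -2.1] [ 0.001 -0.389  0.024]
d6 84 seat tool mm [-3.28 -1.49 12.4 ] rms 0.2114875459278765 index (np.float64(1.2487597066436584), np.float64(2.0)) tool 0.5182328115996995
```

Emit:
send_rows([
  {"x":0,"y":0,"z":0,"ax":0,"ay":0,"az":0,"claw":0.6},
  {"x":0,"y":0,"z":0,"ax":0,"ay":0,"az":0,"claw":0.45},
  {"x":0,"y":0,"z":0,"ax":0,"ay":0,"az":0,"claw":0.45},
  {"x":0,"y":0,"z":0,"ax":0,"ay":0,"az":0,"claw":0.45},
  {"x":0,"y":0,"z":-20,"ax":0,"ay":0,"az":0,"claw":0.45},
  {"x":0,"y":0,"z":-50,"ax":0,"ay":0,"az":0,"claw":0.45},
  {"x":-20,"y":0,"z":-80,"ax":0,"ay":0,"az":0,"claw":0.45},
  {"x":-40,"y":0,"z":-100,"ax":0,"ay":0,"az":0,"claw":0.45},
  {"x":-40,"y":0,"z":-100,"ax":0,"ay":0,"az":0,"claw":0.45},
])

```text
t: 13.45
tcp_pos: [0.501, -0.013, 0.1498]
eef_rot: [-2.987, -0.012, -0.945]
ft_force: [0.7, 0.0, -0.3]
grip_width: 0.0471
grasp_force: 0.0
```

```bash
python3 - <<'E'
from h import *
T=tcp(); print(T[0],status.observe()["ft_force"])
im=snapshot("wrist"); cv2.imwrite("pics/d7.png",im[:,:,::-1]); np.savez("d7.npz",p=T[0],R=T[1]); print(proj(cam("wrist",T),[(.596,-.011,.09)]))
u,v=proj(cam("wrist",T),[(.596,-.011,.09)])[0].astype(int); a=im[v-65:v+45,u-60:u+60,::-1]; print(u-60,v-65)
s=snapshot("scene")[205:280,215:285,::-1]
A=cv2.resize(a,(600,550),interpolation=cv2.INTER_CUBIC); B=cv2.resize(s,(200,214)); B=cv2.copyMakeBorder(B,0,336,0,0,cv2.BORDER_CONSTANT)
cv2.imwrite("pics/v7.png",cv2.convertScaleAbs(np.hstack([A,B]),alpha=1.6))
E
```

```text
[ 0.50101113 -0.01299104  0.1498389 ] [ 0.66074476  0.02399024 -0.2812622 ]
[[322.9032542  175.27437273]]
262 110
```

View pics/v7.png

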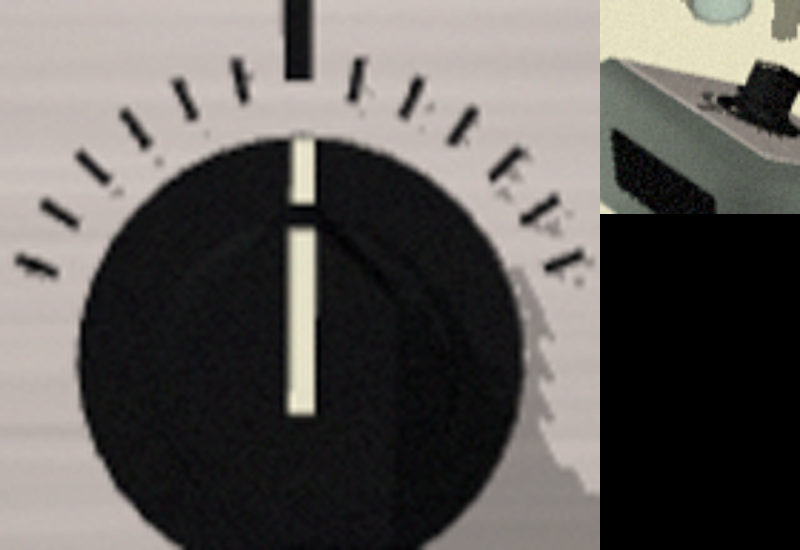

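The knob line (302, rows 227–415), index (303,170) and long mark (298,40) are in line. The underside height at the hard stop, z ≈ 0.0805, matches the seat height from the spec. The gripper is clear, so I'm handing in.

```bash
python3 -c "
from rig import finish_job; print(finish_job())"
```

```text
the job is handed in; nothing more can be done
None
```

The knob is on the grey console's D-shaft and, by push force and height, fully home; its pointer and the dial index are within about 1–2° of the long mark, the gripper is clear, and I steered clear of the tumbler, phone and bowl without a final picture check. The play measured about 17°, not the stated 10°, so I turned past the mark and back to line both up; the job is handed in, verdict not shown.

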